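# Feed a cheese bar up to the slicer's hidden stop with the push stick

### The job

Load the table slicer: lay the small cheese bar in the slicer's low lead-in, lengthwise, let go of it, then take the wooden push stick by its upright handle and feed the bar with the stick's nose through the narrow hooded tunnel, keeping your fingers off the bar once it enters. Feel for the sprung depth stop hidden under the hood and press the bar against it for a moment with about 10 N, never pushing the bar with more than 20 N. Then draw the stick out, leaving the bar at the stop, and lay the stick down flat on the worktop clear of the slicer, without disturbing the other things.

Things in the scene. Friction and masses are not known exactly. Their poses are not given: they have to be found in the camera images.
- feed: Slicer feed fixed to the worktop: steel base plate 235 x 90 mm, 4 mm thick (its top is the channel floor), blue open lead-in, then a hooded tunnel. Origin on the worktop at the open mouth, on the channel's centre line; +x = feed direction, z up. Lead-in: x 0 to 85 mm, between two low rails 42 mm apart inside (flared at the mouth), their tops 16 mm above the worktop.
- tunnel_mouth (a point): On the feed's centre line at x = 95 mm, on the channel floor, axes as the feed. Jaws taper in from x = 85 to 100 mm; the tunnel runs from there to 226 mm, 38 mm wide inside, roof underside 54 mm and hood top 60 mm above the worktop; only the presser's small black knob stands higher (to 96 mm).
- presser_shoe (a point): Inside the tunnel on the centre line at x = 150 mm, on the channel floor. Above it is a sprung shoe, ramp from x = 125 mm, lowest at 150 to 160 mm (40 mm above the worktop), which rides up on the bar and brakes it: getting under it takes a short push of 5 to 12 N, after that the drag is 1 to 5 N.
- end_plate: Steel plate closing the tunnel's far end; origin on the centre line at x = 226 mm of the feed. It carries the hidden depth stop, a sprung face somewhere at x = 165 to 195 mm of the feed (different each time, neither visible nor measured); it yields 1 mm per 1.5 N and bottoms after 12 mm. The bar's front meets it; it lies beyond the shoe.
- bar_centre (a point): Centre of the loose cheese bar: yellow with a dark red waxed top, 60 mm long (x), 34 mm wide (y), 44 mm tall (z), about 0.09 kg, standing on the worktop; point 22 mm above its underside. Hold it across the 34 mm width near its top, so that the fingertips stay above the lead-in's rails when it is laid in. Either end may go first.
- stick_grip (a point): Grip point in the upright handle of the loose wooden push stick: the handle is 40 mm long (x), 24 mm wide (y) and reaches 75 mm above the stick's underside; this point is on its centre, 50 mm above the underside. The stick is 200 mm long, 24 mm wide, its strip 20 mm tall, about 0.12 kg, lying flat; +x points along it to its black rubber nose.
- stick_nose (a point): Centre of the flat front face of the push stick's nose, 10 mm above its underside; 180 mm ahead of the grip point along the stick's +x and 40 mm lower.
- stick: The push stick as a whole; origin under the middle of its length, on its underside; +x to the nose.
- bar: The cheese bar as a whole; origin at the centre of its underside, x along its 60 mm length.
- sample_tub: Bystander: clear food tub with green lid, 119 x 155 x 70 mm; origin at the centre of its underside.
- tape_roll: Bystander: roll of tan paper tape lying flat, 73 mm across, 19 mm high; origin at the centre of its underside.
- blue_marker: Bystander: blue felt marker lying down, 14 x 130 x 14 mm; origin at the centre of its underside.
Not all that is in view belongs to the job. Of the things that look like the bar, take the one that is nearest to the robot's base at the start.

How it is judged:
By the outcome, as a careful person would: the job done as asked, in the order asked, and still so for the second after the job is handed in, with the robot touching nothing.
It also fails if it takes over 64 s, if anything falls off the work surface, if the arm or the gripper's body presses on something with over 40 N, if the wrist force passes 120 N, or if a joint passes its speed limit or range.

### The arm

A 6-joint arm with a two-finger parallel gripper is mounted at the origin on a cart in front of the work surface, level with it; the furniture and walls round the work are solid. World frame = base frame: x ahead of the robot, y to its left, z up, the work surface at z = 0. Lengths are in m, angles in rad, forces in N, time in s.
With the tool pointing down it reaches from about 0.25 to 0.725 m from the base axis. Payload 4 kg.
Tool frame: the origin (TCP) lies between the finger pads; the fingertips stand 17 mm ahead of it and the grasp point (between the pads) lies 2 mm behind it; z points along the fingers, x is the direction in which the jaws open and shut, and the axes are right-handed (so a half turn about z gives the same grasp; the last joint's range is limited). The gripper opens to 85 mm and grips with 20 to 120 N. Pads are 22 mm wide; open, the fingers measure 114 mm over their backs; the gripper's body (76 mm by 85 mm) begins 54 mm behind the grasp point. The pads swing forward as they close: fully open they stand 13 mm farther back than shut.
Start: joints at [1.206, 0.241, 0.005, 1.335, 0, 1.571], TCP at [0.178, 0.467, 0.248] pointing down, gripper open.
Joint ranges: [-2.72, 2.72], [-1.05, 1.87], [-1.09, 1.28], [-1.99, 2.15], [-1.42, 1.44], [-3.14, 3.14]. Speed limits (rad/s): [2.79, 2.79, 3.14, 3.14, 3.14, 3.14].

### API

Orientations are given as a unit quaternion [x, y, z, w].
In Python, from workcell import telemetry, cams, workorder gives the robot as it stands. The module is installed in compiled form; this text tells all that it offers.
- The arm moves only by the tool apply_moves, never from a script. Its argument "moves" is a list that holds one entry, the list of rows, each a list of 4 numbers: the shift along the tool's x, y, z in mm, then the turn about the tool's z in degrees. A call has exactly 10 rows; each row shifts and turns the pose as measured when the row begins, along the tool's axes as they then stand; what a row does not reach is not made up. A row lasts 1/10 s, in which the tool goes at most 50 mm and 8.59 degrees, less where a joint would pass 70% of its speed; a pose out of reach is approached as far as the arm can. A call with a gripper value outside its range is refused whole. "hand" is the gripper's target within -1 to 1 (fully open at 1, half-way at 0, shut at -1), set as the call begins (left out, the last holds). The fingers move at their own pace and stop on an object; the grip force is fixed at half the most. Time passes only in rows, so rows that do not move let the fingers close, or fill a call up. It gives the time, the measured TCP pose, the force and the opening at its end, in the units of the state.
- telemetry.get_obs(): the state, without advancing time (a new reading comes with each control period).
- cams.camera(name): name is "side" or "top"; returns a dict with "color" (420x560x3 uint8, red, green, blue), "fovy" (degrees; the focal length in pixels is half the picture's height over the tangent of half this angle, whatever the lens; pixels are square), "cx", "cy" (the principal point, pixels), "camera_from_world" (4x4, takes a point from world to camera coordinates). Camera axes: x right, y down, z forward; pixel columns grow to the right and rows downward; lengths in m; the calibration is good to about 2 mm. A picture is of the moment at which its call begins. There is no depth.
- workorder.job_done(): hands the job in, once; it reports no verdict.
The state is a dict: "clock": time; "joint_pos": joint angles; "joint_vel": joint speeds; "tau": joint torques, N m; "eef_pos": TCP position; "tool_rot": TCP orientation; "ft_force": force on the tool from outside, world axes, zero at the start; "ft_torque": the same for the moment, N m; "grip_width": finger opening in m.
Only numpy, scipy, OpenCV 4.12 (cv2) and the standard library are available. Lean on these libraries where they do the work, as an engineer would, in place of code of your own. Each camera call takes 0.05 s, during which the arm holds its last target. There are 200 camera calls.

## Working session

There is one attempt and no reset: what is moved stays moved. The work goes in short steps, Python scripts to look and compute and a tool call to move; the robot and the scene stay as the last step left them, time stands still between calls to the robot, and variables do not carry over. Pictures are saved under pics/ and viewed, about 8 in all and at most 12, crops included, and the job is handed in when it is done.

Besides the shell and the picture viewer there is one more tool, called after "Emit:" in YAML: its name, and indented under it one key for each argument. apply_moves: Moves the arm, as the interface text tells. Its arguments: {"type":"object","properties":{"moves":{"type":"array"},"hand":{"type":"number"}},"required":["moves"]}

```bash
mkdir -p pics; cat > h.py <<'E'
import numpy as np, cv2
from workcell import telemetry, cams, workorder
def grab(n,f):
    c=cams.camera(n); cv2.imwrite('pics/'+f,c['color'][:,:,::-1]); np.savez('pics/'+n+'.npz',**{k:c[k] for k in c}); return c
def load(n): return np.load('pics/'+n+'.npz')
def K(c):
    f=210/np.tan(np.radians(float(c['fovy']))/2); return np.array([[f,0,float(c['cx'])],[0,f,float(c['cy'])],[0,0,1]])
def ray(c,u,v,z):
    T=c['camera_from_world']; R=T[:3,:3]; o=-R.T@T[:3,3]; d=R.T@np.linalg.inv(K(c))@[u,v,1]; return o+d*(z-o[2])/d[2]
def proj(c,p):
    T=c['camera_from_world']; q=K(c)@(T[:3,:3]@np.asarray(p,float)+T[:3,3]); return q[:2]/q[2]
E
python3 - <<'E'
from h import *
for n in('top','side'):
    c=grab(n,n+'0.png'); T=c['camera_from_world']; print(n,c['fovy'],c['cx'],c['cy'],-T[:3,:3].T@T[:3,3],T[:3,:3].round(2).tolist())
o=telemetry.get_obs(); print(o)
a=cv2.imread('pics/top0.png');b=cv2.imread('pics/side0.png')
E
```

```text
top 51.52020502466557 289.6153069724826 215.93559819894978 [0.36573709 0.00300929 1.37415326] [[0.01, -1.0, 0.01], [-0.99, -0.01, -0.16], [0.16, -0.01, -0.99]]
side 50.200435988911885 286.75042360233783 210.11163630718744 [ 0.06038799 -1.0383829   0.85372616] [[0.9, -0.43, 0.0], [-0.24, -0.51, -0.82], [0.36, 0.74, -0.57]]
{'clock': 0.1, 'joint_pos': array([1.20599367e+00, 2.41335775e-01, 3.86251567e-03, 1.33518789e+00,
       1.39556523e-06, 1.57081196e+00]), 'joint_vel': array([-0.00063166, -0.0014091 ,  0.002463  ,  0.00018662,  0.00152244,
       -0.00170223]), 'tau': array([-5.89590873e-04, -3.73138797e+01,  2.53010362e+01,  1.08473108e-02,
       -6.44305464e-05,  1.45624057e-06]), 'eef_pos': array([0.17819395, 0.46660457, 0.24750423]), 'tool_rot': array([ 8.23643848e-01,  5.67106641e-01, -7.68363797e-04,  5.28214971e-04]), 'ft_force': array([ 0.22927332,  0.04993629, -1.03558109]), 'ft_torque': array([0.02300744, 0.02962244, 0.04280857]), 'grip_width': 0.08541648987773676}
```

View pics/top0.png

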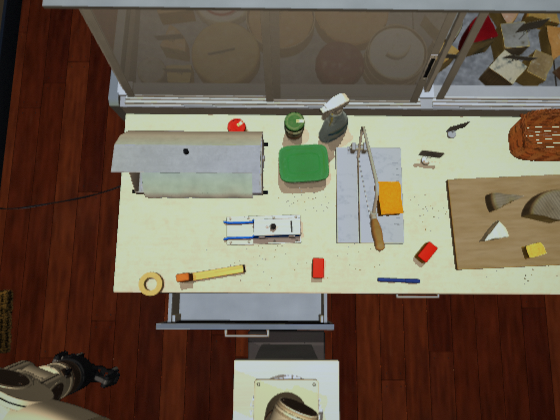

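View pics/side0.png

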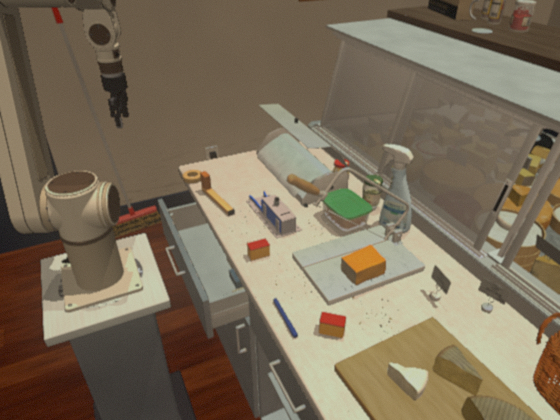

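Top view: candidate bars are at (318,268) and (426,252). A red thing at (236,125) sits behind the hood. The base is near (285,400), so (318,268) is nearest. The stick runs from its handle at (183,278) to its nose at (244,269). The feed's mouth is at left (225,230) and its tunnel ends at (300,228). I'll confirm in an enlarged crop.

```bash
python3 - <<'E'
from h import *
a=cv2.imread('pics/top0.png');b=cv2.imread('pics/side0.png')
t=cv2.resize(a[205:300,140:340],None,fx=4,fy=4,interpolation=cv2.INTER_CUBIC)[:, :800]
s=cv2.resize(b[160:270,190:310],None,fx=4,fy=4,interpolation=cv2.INTER_CUBIC)
cv2.imwrite('pics/ct.png',t);cv2.imwrite('pics/cs.png',s)
c=load('top')
print('base px',proj(c,[0,0,0]))
for n,u,v,z in [('bar1',318,268,.044),('bar2',426,252,.044),('handle',183,278,.075),('nose',244,269,.02),('mouth',225,230,.01),('end',300,228,.06)]: print(n,ray(c,u,v,z).round(3))
E
```

```text
base px [285.86880195 412.84138274]
bar1 [ 0.427 -0.094  0.044]
bar2 [ 0.478 -0.426  0.044]
handle [0.394 0.307 0.075]
nose [0.424 0.133 0.02 ]
mouth [0.546 0.197 0.01 ]
end [ 0.547 -0.039  0.06 ]
```

View pics/ct.png

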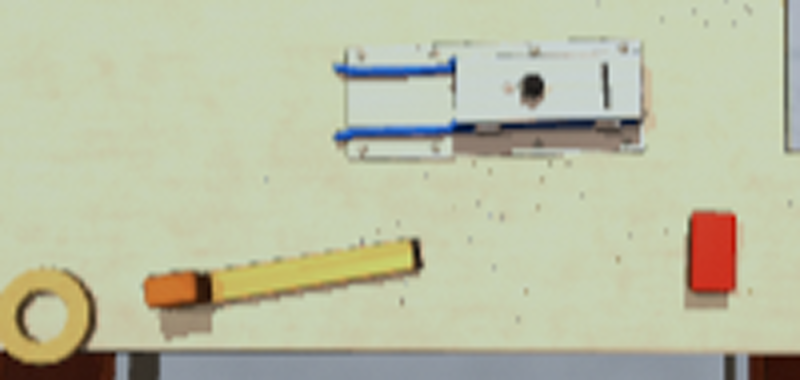

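View pics/cs.png

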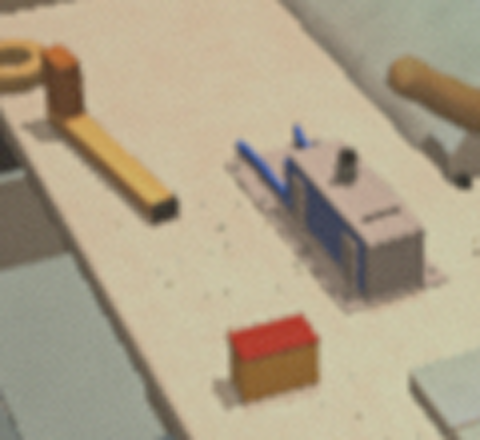

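The side crop shows the yellow bar with its red top at (275,355), standing alone; at 0.44 m from the base it is nearer than the other red-topped block (0.64 m). The stick's upright handle is at its rear, by the tape roll. The feed's mouth faces the stick. Now refining the positions.

```bash
cat >> h.py <<'E'
def rect(c,box,test,z,up=6):
    u0,v0,u1,v1=box; im=cv2.resize(c['color'][v0:v1,u0:u1],None,fx=up,fy=up,interpolation=cv2.INTER_CUBIC).astype(int)
    r,g,b=im[...,0],im[...,1],im[...,2]; m=test(r,g,b).astype(np.uint8)
    n,l,s,_=cv2.connectedComponentsWithStats(m); k=1+np.argmax(s[1:,4]); ys,xs=np.where(l==k)
    P=np.array([ray(c,u0+(x+.5)/up-.5,v0+(y+.5)/up-.5,z)[:2] for x,y in zip(xs,ys)],np.float32)*1000
    (cx,cy),(w,h),a=cv2.minAreaRect(P)
    if w<h: w,h,a=h,w,a+90
    return np.round([cx,cy,w,h,a],1)   # mm, deg of long axis
def plan(x,y,z,yaw,n=10):
    o=telemetry.get_obs(); p=np.array(o['eef_pos'])*1000; q=o['tool_rot']
    from scipy.spatial.transform import Rotation as R
    M=R.from_quat(q).as_matrix(); w=np.degrees(np.arctan2(M[1,0],M[0,0])); d=(w-yaw+180)%360-180
    rows=[]; t=d/n
    for i in range(n):
        s=(np.array([x,y,z])-p)/(n-i); a=np.radians(w-i*t)
        rows.append([round(float(v),1) for v in (s[0]*np.cos(a)+s[1]*np.sin(a), s[0]*np.sin(a)-s[1]*np.cos(a), -s[2], t)]); p=p+s
    print('now',(np.array(o['eef_pos'])*1000).round(1),'yaw',w.round(1),'tilt z',M[:,2].round(3),'F',o['ft_force'].round(1),'w',round(o['grip_width']*1000,1),'t',round(o['clock'],2)); print(rows)
E
python3 - <<'E'
from h import *
c=load('top')
red=lambda r,g,b:(r>150)&(g<90)&(b<90)
print('bar',rect(c,(305,250,332,282),red,.044))
print('strip',rect(c,(186,258,252,290),lambda r,g,b:(r>170)&(g>150)&(b<130),.02))
print('handle',rect(c,(170,265,196,290),lambda r,g,b:(r>140)&(g<140)&(b<90),.075))
blue=lambda r,g,b:(b>120)&(r<100)&(b>r+50)
print('railL',rect(c,(220,215,254,226),blue,.016)); print('railR',rect(c,(220,232,254,243),blue,.016))
for n,x,y,z in [('hoodNL',454,54,.06),('hoodFL',641,49,.06),('hoodFR',641,119,.06),('hoodNR',454,118,.06),('base NL',347,47,.004),('base NR',347,160,.004),('base FR',643,152,.004),('nose',418,254,.02)]: print(n,(ray(c,140+x/4-.375,205+y/4-.375,z)*1000).round(1))
plan(427,-94,150,90,14)
E
```

```text
bar [428.2 -94.2  59.3  33.1 179.6]
strip [414.5 214.1 154.8  24.2  99.8]
handle [397.  309.8  37.2  23.2 100.4]
railL [571.9 154.2  95.3  11.1  94. ]
railR [522.2 153.   95.    9.3  94.8]
hoodNL [576.6 104.7  60. ]
hoodFL [581.7 -38.2  60. ]
hoodFR [527.7 -38.4  60. ]
hoodNR [527.4 103.7  60. ]
base NL [590.6 194.3   4. ]
base NR [500.3 191.6   4. ]
base FR [508.4 -41.8   4. ]
nose [426.4 132.4  20. ]
now [178.2 466.6 247.5] yaw 69.1 tilt z [-0.001 -0.002 -1.   ] F [ 0.2  0.  -1. ] w 85.4 t 0.1
[[-31.1, 30.9, 7.0, -1.5], [-31.9, 30.1, 7.0, -1.5], [-32.6, 29.2, 7.0, -1.5], [-33.4, 28.4, 7.0, -1.5], [-34.1, 27.5, 7.0, -1.5], [-34.8, 26.6, 7.0, -1.5], [-35.5, 25.7, 7.0, -1.5], [-36.2, 24.7, 7.0, -1.5], [-36.8, 23.8, 7.0, -1.5], [-37.4, 22.8, 7.0, -1.5], [-38.0, 21.8, 7.0, -1.5], [-38.5, 20.8, 7.0, -1.5], [-39.1, 19.8, 7.0, -1.5], [-39.6, 18.8, 7.0, -1.5]]
```

Emit:
apply_moves:
  moves:
    - [[-31, 31, 6, -1.5], [-32, 30, 6, -1.5], [-33, 29, 6, -1.5], [-33, 28, 6, -1.5], [-34, 27, 6, -1.5], [-35, 27, 6, -1.5], [-36, 26, 6, -1.5], [-36, 25, 6, -1.5], [-37, 24, 6, -1.5], [-37, 23, 6, -1.5]]
  hand: 0.3

```text
clock: 1.1
eef_pos: [0.3621, 0.0574, 0.1828]
tool_rot: [0.734, 0.679, -0.001, 0.0]
ft_force: [1.4, 0.4, 0.5]
grip_width: 0.0556
```

```bash
python3 - <<'E'
from h import *
c=load('top'); 
def draw(im,u0,v0,s,x,y,yaw):
    a=np.radians(yaw)
    def P(fx,fy,z):
        q=proj(c,[x/1000+(fx*np.cos(a)-fy*np.sin(a))/1000,y/1000+(fx*np.sin(a)+fy*np.cos(a))/1000,z/1000]); return tuple(int(t) for t in ((q-[u0,v0]+.5)*s-.5).round())
    for col,L in [((255,0,255),[(0,-45,4),(0,45,4),(235,45,4),(235,-45,4)]),((0,0,255),[(0,-21,16),(85,-21,16),(85,21,16),(0,21,16)]),((0,160,0),[(150,-10,60),(150,10,60),(226,10,60),(226,-10,60)])]:
        for i in range(4): cv2.line(im,P(*L[i]),P(*L[(i+1)%4]),col,1)
im=cv2.resize(cv2.cvtColor(c['color'],cv2.COLOR_RGB2BGR)[210:250,216:310],None,fx=8,fy=8,interpolation=cv2.INTER_CUBIC)
im2=im.copy(); draw(im2,216,210,8,546,194,-88)
cv2.imwrite('pics/feed.png',np.vstack([im[:300],im2[:300]]))
plan(428,-94,110,90)
E
```

```text
now [362.1  57.4 182.8] yaw 85.5 tilt z [-0.001 -0.002 -1.   ] F [1.4 0.4 0.5] w 55.6 t 1.1
[[-14.6, 7.8, 7.3, -0.4], [-14.6, 7.6, 7.3, -0.4], [-14.7, 7.5, 7.3, -0.4], [-14.8, 7.4, 7.3, -0.4], [-14.8, 7.3, 7.3, -0.4], [-14.9, 7.2, 7.3, -0.4], [-14.9, 7.1, 7.3, -0.4], [-15.0, 6.9, 7.3, -0.4], [-15.0, 6.8, 7.3, -0.4], [-15.1, 6.7, 7.3, -0.4]]
```

View pics/feed.png

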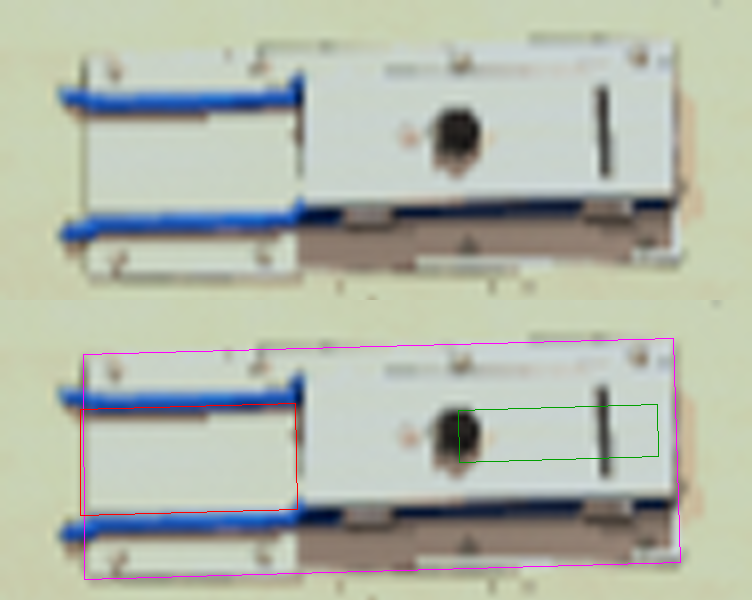

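The overlay fits: base plate edges and rails agree to about 1 px of the enlarged picture. So the feed is at about (545.5, 194) mm, heading −88°.

Emit:
apply_moves:
  moves:
    - [[-15, 8, 7, -0.4], [-15, 8, 7, -0.4], [-15, 8, 7, -0.4], [-15, 8, 7, -0.4], [-15, 7, 7, -0.4], [-15, 7, 7, -0.4], [-15, 7, 7, -0.4], [-15, 7, 7, -0.4], [-15, 7, 7, -0.4], [-15, 7, 7, -0.4]]

```text
clock: 2.1
eef_pos: [0.4279, -0.1075, 0.1073]
tool_rot: [0.712, 0.702, -0.003, -0.002]
ft_force: [0.6, -0.3, 0.3]
grip_width: 0.0557
```

```bash
python3 - <<'E'
from h import *
plan(428,-94,36,89.6,8)
E
```

```text
now [ 427.9 -107.5  107.3] yaw 89.1 tilt z [-0.007 -0.002 -1.   ] F [ 0.6 -0.3  0.3] w 55.7 t 2.1
[[1.7, -0.0, 8.9, -0.1], [1.7, -0.0, 8.9, -0.1], [1.7, -0.0, 8.9, -0.1], [1.7, -0.0, 8.9, -0.1], [1.7, -0.0, 8.9, -0.1], [1.7, -0.0, 8.9, -0.1], [1.7, 0.0, 8.9, -0.1], [1.7, 0.0, 8.9, -0.1]]
```

Emit:
apply_moves:
  moves:
    - [[5, 0, 2, 0], [5, 0, 7, -0.5], [3.5, 0, 10, 0], [0, 0, 12, 0], [0, 0, 12, 0], [0, 0, 10, 0], [0, 0, 7, 0], [0, 0, 4, 0], [0, 0, 0, 0], [0, 0, 0, 0]]

```text
clock: 3.1
eef_pos: [0.4244, -0.0894, 0.0368]
tool_rot: [0.708, 0.706, -0.004, -0.005]
ft_force: [0.3, -0.1, -0.0]
grip_width: 0.0555
```

```bash
python3 - <<'E'
from h import *
plan(428,-94,36,89.6,2)
E
```

```text
now [424.4 -89.4  36.8] yaw 89.9 tilt z [-0.013  0.    -1.   ] F [ 0.3 -0.1 -0. ] w 55.5 t 3.1
[[-2.3, 1.8, 0.4, 0.1], [-2.3, 1.8, 0.4, 0.1]]
```

Emit:
apply_moves:
  moves:
    - [[-2.3, 1.8, 0.5, 0], [-2, 1.5, 0, 0], [0, 0, 0, 0], [0, 0, 0, 0], [0, 0, 0, 0], [0, 0, 0, 0], [0, 0, 0, 0], [0, 0, 0, 0], [0, 0, 0, 0], [0, 0, 0, 0]]
  hand: -1

```text
clock: 4.1
eef_pos: [0.4288, -0.0946, 0.0374]
tool_rot: [0.708, 0.706, -0.004, -0.004]
ft_force: [0.9, -0.4, -0.8]
grip_width: 0.0328
```

```bash
python3 - <<'E'
from h import *
plan(428,-94,36,89.6,2)
E
```

```text
now [428.8 -94.6  37.4] yaw 89.8 tilt z [-0.01  0.   -1.  ] F [ 0.9 -0.4 -0.8] w 32.8 t 4.1
[[0.3, -0.4, 0.7, 0.1], [0.3, -0.4, 0.7, 0.1]]
```

Emit:
apply_moves:
  moves:
    - [[0, 0, -10, 0], [0, 0, -20, 0], [0, 0, -25, 0], [0, 0, -20, 0], [10, 0, -10, 0], [20, -2, 0, 0], [25, -5, 0, 0], [25, -5, 0, 0], [25, -5, 0, 0], [25, -5, 0, 0]]

```text
clock: 5.1
eef_pos: [0.4081, 0.0404, 0.13]
tool_rot: [0.711, 0.704, -0.002, -0.003]
ft_force: [0.4, -0.1, -1.6]
grip_width: 0.0331
```

```bash
python3 - <<'E'
from h import *
plan(500,150,120,2,11)
E
```

```text
now [408.1  40.4 130. ] yaw 89.4 tilt z [-0.007  0.002 -1.   ] F [ 0.4 -0.1 -1.6] w 33.1 t 5.1
[[10.0, 8.3, 0.9, 7.9], [11.1, 6.8, 0.9, 7.9], [11.9, 5.2, 0.9, 7.9], [12.5, 3.5, 0.9, 7.9], [12.9, 1.7, 0.9, 7.9], [13.0, -0.1, 0.9, 7.9], [12.9, -1.9, 0.9, 7.9], [12.5, -3.6, 0.9, 7.9], [11.9, -5.3, 0.9, 7.9], [11.0, -6.9, 0.9, 7.9], [10.0, -8.4, 0.9, 7.9]]
```

Emit:
apply_moves:
  moves:
    - [[10, 8, 1, 8], [11, 7, 1, 8], [12, 5, 1, 8], [12, 4, 1, 8], [13, 2, 1, 8], [13, 0, 1, 8], [13, -2, 1, 8], [12, -4, 1, 8], [12, -5, 0, 8], [11, -7, 0, 8]]

```text
clock: 6.1
eef_pos: [0.4885, 0.1504, 0.1215]
tool_rot: [0.998, 0.059, -0.007, -0.002]
ft_force: [-0.1, -0.4, -0.4]
grip_width: 0.0325
```

```bash
python3 - <<'E'
from h import *
plan(547,149,90,2,8)
E
```

```text
now [488.5 150.4 121.5] yaw 6.7 tilt z [-0.014  0.004 -1.   ] F [-0.1 -0.4 -0.4] w 32.5 t 6.1
[[7.2, 1.0, 3.9, 0.6], [7.3, 1.0, 3.9, 0.6], [7.3, 0.9, 3.9, 0.6], [7.3, 0.8, 3.9, 0.6], [7.3, 0.7, 3.9, 0.6], [7.3, 0.7, 3.9, 0.6], [7.3, 0.6, 3.9, 0.6], [7.3, 0.5, 3.9, 0.6]]
```

Emit:
apply_moves:
  moves:
    - [[7, 1, 4, 1], [8, 1, 4, 1], [8, 1, 4, 1], [8, 1, 4, 1], [8, 1, 4, 0.5], [7, 1, 4, 0], [6, 0, 4, 0], [4, 0, 2, 0], [0, 0, 0, 0], [0, 0, 0, 0]]

```text
clock: 7.1
eef_pos: [0.5476, 0.1482, 0.0864]
tool_rot: [1.0, 0.02, -0.009, -0.002]
ft_force: [0.2, 0.3, -1.6]
grip_width: 0.0329
```

```bash
python3 - <<'E'
from h import *
plan(547,149,60,2,4)
c=grab('top','top1.png'); d=grab('side','side1.png')
a=cv2.imread('pics/top1.png');b=cv2.imread('pics/side1.png')
A=cv2.resize(a[190:265,205:305],None,fx=4,fy=4,interpolation=cv2.INTER_CUBIC);B=cv2.resize(b[150:225,220:320],None,fx=4,fy=4,interpolation=cv2.INTER_CUBIC)
cv2.imwrite('pics/m1.png',np.hstack([A,B]))
E
```

```text
now [547.6 148.2  86.4] yaw 2.3 tilt z [-0.018  0.003 -1.   ] F [ 0.2  0.3 -1.6] w 32.9 t 7.1
[[-0.1, -0.2, 6.6, 0.1], [-0.1, -0.2, 6.6, 0.1], [-0.1, -0.2, 6.6, 0.1], [-0.1, -0.2, 6.6, 0.1]]
```

View pics/m1.png

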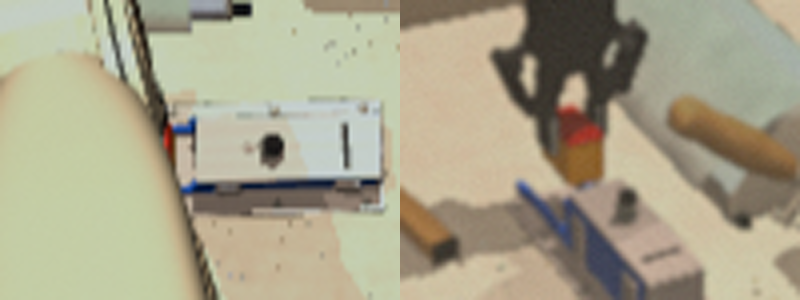

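The picture shows the bar held over the lead-in, lined up between the blue rails. Lowering it.

Emit:
apply_moves:
  moves:
    - [[0, 0, 4, 0], [0, 0, 7, 0.3], [0, 0, 8, 0], [0, 0, 8, 0], [0, 0, 6, 0], [0, 0, 4, 0], [0, 0, 3, 0], [0, 0, 2, 0], [0, 0, 1, 0], [0, 0, 0, 0]]

```text
clock: 8.2
eef_pos: [0.546, 0.1486, 0.0418]
tool_rot: [1.0, 0.018, -0.008, -0.002]
ft_force: [-1.0, -0.1, -1.1]
grip_width: 0.0327
```

```bash
python3 - <<'E'
from h import *
plan(547,149,41.5,2,2)
E
```

```text
now [546.  148.6  41.8] yaw 2.0 tilt z [-0.017  0.003 -1.   ] F [-1.  -0.1 -1.1] w 32.7 t 8.2
[[0.5, -0.2, 0.2, 0.0], [0.5, -0.2, 0.2, 0.0]]
```

Emit:
apply_moves:
  moves:
    - [[0, 0, 0.3, 0], [0, 0, 0, 0], [0, 0, 0, 0], [0, 0, 0, 0], [0, 0, 0, 0], [0, 0, -4, 0], [0, 0, -10, 0], [0, 0, -15, 0], [0, 0, -20, 0], [0, 0, -20, 0]]
  hand: 0.3

```text
clock: 9.2
eef_pos: [0.5459, 0.148, 0.1122]
tool_rot: [1.0, 0.018, -0.011, -0.001]
ft_force: [0.5, 0.3, -0.3]
grip_width: 0.0558
```

```bash
python3 - <<'E'
from h import *
plan(400,306,140,9.9,8)
E
```

```text
now [545.9 148.  112.2] yaw 2.0 tilt z [-0.021  0.002 -1.   ] F [ 0.5  0.3 -0.3] w 55.8 t 9.2
[[-17.5, -20.4, -3.5, -1.0], [-17.2, -20.7, -3.5, -1.0], [-16.8, -21.0, -3.5, -1.0], [-16.4, -21.3, -3.5, -1.0], [-16.1, -21.5, -3.5, -1.0], [-15.7, -21.8, -3.5, -1.0], [-15.3, -22.1, -3.5, -1.0], [-15.0, -22.3, -3.5, -1.0]]
```

Emit:
apply_moves:
  moves:
    - [[-10, -12, -5, -1], [-18, -21, -5, -1], [-17, -21, -3, -1], [-17, -21, 0, -1], [-17, -22, 0, -1], [-16, -22, 0, -1], [-16, -22, 0, -1], [-10, -12, 0, -1], [-3, -4, 0, 0], [0, 0, 0, 0]]

```text
clock: 10.2
eef_pos: [0.3963, 0.3013, 0.1332]
tool_rot: [0.995, 0.095, -0.008, -0.004]
ft_force: [0.5, 0.3, 1.0]
grip_width: 0.0556
```

```bash
python3 - <<'E'
from h import *
plan(397,309.5,48,9.8,7)
c=grab('top','top2.png'); a=cv2.imread('pics/top2.png'); d=grab('side','side2.png'); b=cv2.imread('pics/side2.png')
A=cv2.resize(a[190:300,140:240],None,fx=4,fy=4,interpolation=cv2.INTER_CUBIC);B=cv2.resize(b[140:250,180:280],None,fx=4,fy=4,interpolation=cv2.INTER_CUBIC)
cv2.imwrite('pics/m2.png',np.hstack([A,B]))
print('bar',rect(c,(225,210,260,245),lambda r,g,b:(r>150)&(g<90)&(b<90),.048))
E
```

```text
now [396.3 301.3 133.2] yaw 10.9 tilt z [-0.016  0.007 -1.   ] F [0.5 0.3 1. ] w 55.6 t 10.2
[[0.3, -1.1, 12.2, 0.2], [0.3, -1.1, 12.2, 0.2], [0.3, -1.1, 12.2, 0.2], [0.3, -1.1, 12.2, 0.2], [0.3, -1.1, 12.2, 0.2], [0.3, -1.1, 12.2, 0.2], [0.3, -1.1, 12.2, 0.2]]
bar [546.6 149.6  58.9  32.4  92.9]
```

View pics/m2.png

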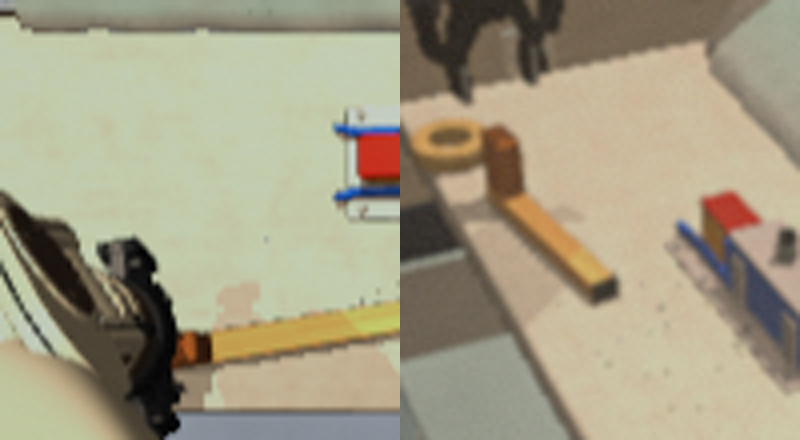

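The bar stands in the lead-in between the rails (measured at 546.6, 149.6, 60 mm long axis along the feed). The stick is untouched. Descending on the handle.

Emit:
apply_moves:
  moves:
    - [[1, -3, 6, 0.5], [0, -3, 12, 0.5], [0, -2, 14, 0], [0, 0, 14, 0], [0, 0, 13, 0], [0, 0, 12, 0], [0, 0, 8, 0], [0, 0, 5, 0], [0, 0, 1, 0], [0, 0, 0, 0]]

```text
clock: 11.3
eef_pos: [0.3986, 0.3059, 0.0382]
tool_rot: [0.997, 0.078, -0.009, -0.003]
ft_force: [0.5, -0.8, -0.2]
grip_width: 0.0553
```

```bash
python3 - <<'E'
from h import *
plan(397,309.5,48,9.8,2)
E
```

```text
now [398.6 305.9  38.2] yaw 8.9 tilt z [-0.018  0.004 -1.   ] F [ 0.5 -0.8 -0.2] w 55.3 t 11.3
[[-0.5, -1.9, -4.9, -0.4], [-0.5, -1.9, -4.9, -0.4]]
```

Slightly low; I'll correct the height, then close.

Emit:
apply_moves:
  moves:
    - [[-1, -2, -6, -0.8], [-0.5, -2, -4, 0], [0, 0, 0, 0], [0, 0, 0, 0], [0, 0, 0, 0], [0, 0, 0, 0], [0, 0, 0, 0], [0, 0, 0, 0], [0, 0, 0, 0], [0, 0, 0, 0]]
  hand: -1

```text
clock: 12.3
eef_pos: [0.3972, 0.3108, 0.0509]
tool_rot: [0.996, 0.085, -0.007, -0.004]
ft_force: [0.4, -0.3, -1.1]
grip_width: 0.0233
```

```bash
python3 - <<'E'
from h import *
plan(397,309.5,70,9.8,5)
E
```

```text
now [397.2 310.8  50.9] yaw 9.8 tilt z [-0.015  0.007 -1.   ] F [ 0.4 -0.3 -1.1] w 23.3 t 12.3
[[-0.1, 0.3, -3.8, -0.0], [-0.1, 0.3, -3.8, -0.0], [-0.1, 0.3, -3.8, -0.0], [-0.1, 0.3, -3.8, -0.0], [-0.1, 0.3, -3.8, -0.0]]
```

Emit:
apply_moves:
  moves:
    - [[0, 0, -8, 0], [0, 0, -12, 0], [0, 0, -10, 0], [5, -2, -3, 1], [10, -4, 0, 1], [15, -6, 0, 1], [18, -8, 0, 1], [18, -8, 0, 1], [18, -8, 0, 1], [15, -6, 0, 1]]

```text
clock: 13.3
eef_pos: [0.4966, 0.3658, 0.0907]
tool_rot: [1.0, 0.02, -0.005, -0.005]
ft_force: [0.5, -1.0, -1.7]
grip_width: 0.0234
```

```bash
python3 - <<'E'
from h import *
plan(539,380,82,2,5)
E
```

```text
now [496.6 365.8  90.7] yaw 2.3 tilt z [-0.011  0.01  -1.   ] F [ 0.5 -1.  -1.7] w 23.4 t 13.3
[[8.6, -2.5, 1.7, 0.1], [8.6, -2.5, 1.7, 0.1], [8.6, -2.5, 1.7, 0.1], [8.6, -2.5, 1.7, 0.1], [8.6, -2.5, 1.7, 0.1]]
```

Emit:
apply_moves:
  moves:
    - [[6, -4, 0, 0.3], [8, -4, 1, 0], [9, -3, 2, 0], [9, -2, 2, 0], [6, -2, 2, 0], [3, 0, 1, 0], [1, 0, 0, 0], [0, 0, 0, 0], [0, 0, 0, 0], [0, 0, 0, 0]]

```text
clock: 14.3
eef_pos: [0.5409, 0.3839, 0.0828]
tool_rot: [1.0, 0.016, -0.005, -0.006]
ft_force: [-0.1, 0.1, -2.0]
grip_width: 0.0236
```

```bash
python3 - <<'E'
from h import *
plan(539,380,57,2,5)
c=grab('top','top3.png'); a=cv2.imread('pics/top3.png'); d=grab('side','side3.png'); b=cv2.imread('pics/side3.png')
A=cv2.resize(a[190:270,150:250],None,fx=4,fy=4,interpolation=cv2.INTER_CUBIC);B=cv2.resize(b[150:230,200:300],None,fx=4,fy=4,interpolation=cv2.INTER_CUBIC)
cv2.imwrite('pics/m3.png',np.hstack([A,B]))
print('strip',rect(c,(170,210,235,250),lambda r,g,b:(r>170)&(g>140)&(b<130),.05))
E
```

```text
now [540.9 383.9  82.8] yaw 1.8 tilt z [-0.011  0.011 -1.   ] F [-0.1  0.1 -2. ] w 23.6 t 14.3
[[-0.4, 0.8, 5.2, -0.0], [-0.4, 0.8, 5.2, -0.0], [-0.4, 0.8, 5.2, -0.0], [-0.4, 0.8, 5.2, -0.0], [-0.4, 0.8, 5.2, -0.0]]
strip [546.8 285.5 150.7  24.6  91.3]
```

View pics/m3.png

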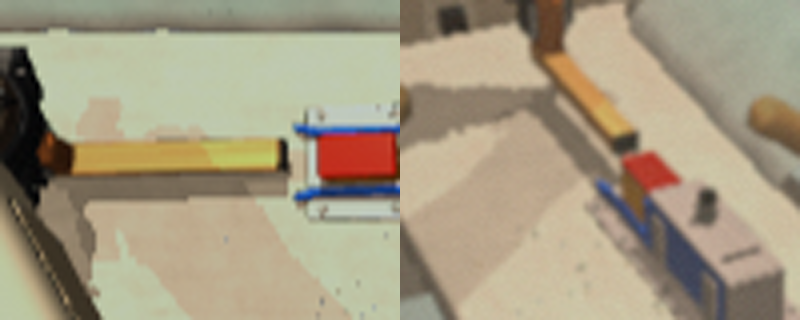

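Emit:
apply_moves:
  moves:
    - [[-1, 0, 3, 0], [-1.5, 0, 5, 0], [-0.5, 0, 5, 0], [0, 0, 4, 0], [0, 0, 3, 0], [0, 0, 2, 0], [0, 0, 1, 0], [0, 0, 0, 0], [0, 0, 0, 0], [0, 0, 0, 0]]

```text
clock: 15.4
eef_pos: [0.5369, 0.384, 0.0575]
tool_rot: [1.0, 0.016, -0.006, -0.005]
ft_force: [1.1, 0.1, -0.7]
grip_width: 0.0234
```

```bash
python3 - <<'E'
from h import *
plan(539,380,57,2,5)
c=grab('top','top4.png')
print('strip',rect(c,(170,210,235,250),lambda r,g,b:(r>170)&(g>140)&(b<130),.027))
E
```

```text
now [536.9 384.   57.5] yaw 1.9 tilt z [-0.011  0.01  -1.   ] F [ 1.1  0.1 -0.7] w 23.4 t 15.4
[[0.4, 0.8, 0.1, -0.0], [0.4, 0.8, 0.1, -0.0], [0.4, 0.8, 0.1, -0.0], [0.4, 0.8, 0.1, -0.0], [0.4, 0.8, 0.1, -0.0]]
strip [542.  286.4 152.2  24.1  91.2]
```

Emit:
apply_moves:
  moves:
    - [[0, 3, 0, 0], [0, 5, 0, 0], [0, 6, 0, 0], [0, 5, 0, 0], [0, 4, 0, 0], [0, 3, 0, 0], [0, 3, 0, 0], [0, 3, 0, 0], [0, 3, 0, 0], [0, 3, 0, 0]]

```text
clock: 16.45
eef_pos: [0.5388, 0.3434, 0.0581]
tool_rot: [1.0, 0.016, -0.005, -0.006]
ft_force: [0.4, 1.1, -1.5]
grip_width: 0.0233
```

```bash
python3 - <<'E'
from h import *
plan(541.5,310,57,2,10)
c=grab('top','top5.png')
print('strip',rect(c,(170,210,258,250),lambda r,g,b:(r>170)&(g>140)&(b<130),.025))
print('bar',rect(c,(225,210,260,245),lambda r,g,b:(r>150)&(g<90)&(b<90),.048))
E
```

```text
now [538.8 343.4  58.1] yaw 1.9 tilt z [-0.01   0.013 -1.   ] F [ 0.4  1.1 -1.5] w 23.3 t 16.45
[[0.2, 3.3, 0.1, -0.0], [0.2, 3.3, 0.1, -0.0], [0.2, 3.3, 0.1, -0.0], [0.2, 3.3, 0.1, -0.0], [0.2, 3.3, 0.1, -0.0], [0.2, 3.3, 0.1, -0.0], [0.2, 3.3, 0.1, -0.0], [0.2, 3.3, 0.1, -0.0], [0.2, 3.3, 0.1, -0.0], [0.2, 3.3, 0.1, -0.0]]
strip [544.4 248.8 158.1  24.2  91.2]
bar [547.4 134.1  59.7  31.9  91.7]
```

Emit:
apply_moves:
  moves:
    - [[0, 3, 0.5, 0], [0, 3, 0.5, 0], [0, 3, 0, 0], [0, 3, 0, 0], [0, 3, 0, 0], [0, 3, 0, 0], [0, 3, 0, 0], [0, 3, 0, 0], [0, 3, 0, 0], [0, 3, 0, 0]]

```text
clock: 17.5
eef_pos: [0.5401, 0.3109, 0.057]
tool_rot: [1.0, 0.016, -0.004, -0.007]
ft_force: [-0.1, 1.0, 0.1]
grip_width: 0.0235
```

Emit:
apply_moves:
  moves:
    - [[0, 2, 0, 0], [0, 1.5, 0, 0], [0, 1.5, 0, 0], [0, 1.5, 0, 0], [0, 1, 0, 0], [0, 1, 0, 0], [0, 1, 0, 0], [0, 1, 0, 0], [0, 1, 0, 0], [0, 1, 0, 0]]

```text
clock: 18.5
eef_pos: [0.5405, 0.2974, 0.0569]
tool_rot: [1.0, 0.016, -0.004, -0.007]
ft_force: [-1.0, 1.0, 0.2]
grip_width: 0.0236
```

Emit:
apply_moves:
  moves:
    - [[0, 1, 0, 0], [0, 1, 0, 0], [0, 1, 0, 0], [0, 1, 0, 0], [0, 1, 0, 0], [0, 1, 0, 0], [0, 0.7, 0, 0], [0, 0.7, 0, 0], [0, 0.7, 0, 0], [0, 0.7, 0, 0]]

```text
clock: 19.5
eef_pos: [0.5407, 0.295, 0.0593]
tool_rot: [1.0, 0.018, -0.004, -0.014]
ft_force: [-0.9, 4.7, 0.7]
grip_width: 0.0236
```

Emit:
apply_moves:
  moves:
    - [[0, 1.2, 0.5, 0], [0, 1.3, 0.5, 0], [0, 1.4, 0.5, 0], [0, 1.5, 0.5, 0], [0, 1.5, 0.5, 0], [0, 1.5, 0.3, 0], [0, 1.5, 0.3, 0], [0, 1.5, 0.3, 0], [0, 1.5, 0.3, 0], [0, 1.5, 0.3, 0]]

```text
clock: 20.5
eef_pos: [0.5415, 0.2923, 0.0608]
tool_rot: [0.999, 0.02, -0.001, -0.025]
ft_force: [-2.5, 6.9, 2.6]
grip_width: 0.0233
```

```bash
python3 - <<'E'
from h import *
plan(541.5,290,57,2,10)
print(telemetry.get_obs()['ft_torque'])
c=grab('top','top6.png');d=grab('side','side6.png')
a=cv2.imread('pics/top6.png');b=cv2.imread('pics/side6.png')
A=cv2.resize(a[190:265,175:275],None,fx=4,fy=4,interpolation=cv2.INTER_CUBIC);B=cv2.resize(b[150:225,210:310],None,fx=4,fy=4,interpolation=cv2.INTER_CUBIC)
cv2.imwrite('pics/m6.png',np.hstack([A,B]))
print('strip',rect(c,(170,210,258,250),lambda r,g,b:(r>170)&(g>140)&(b<130),.024))
print('bar',rect(c,(225,210,260,245),lambda r,g,b:(r>150)&(g<90)&(b<90),.048))
E
```

```text
now [541.5 292.3  60.8] yaw 2.3 tilt z [-0.004  0.05  -0.999] F [-2.5  6.9  2.6] w 23.3 t 20.5
[[-0.0, 0.2, 0.4, 0.0], [-0.0, 0.2, 0.4, 0.0], [-0.0, 0.2, 0.4, 0.0], [-0.0, 0.2, 0.4, 0.0], [-0.0, 0.2, 0.4, 0.0], [-0.0, 0.2, 0.4, 0.0], [-0.0, 0.2, 0.4, 0.0], [-0.0, 0.2, 0.4, 0.0], [-0.0, 0.2, 0.4, 0.0], [-0.0, 0.2, 0.4, 0.0]]
[ 0.91369114  0.56744517 -0.32125601]
strip [548.3 198.8 159.9  24.6  91.5]
bar [548.6 109.2  32.1   9.2   1.2]
```

View pics/m6.png

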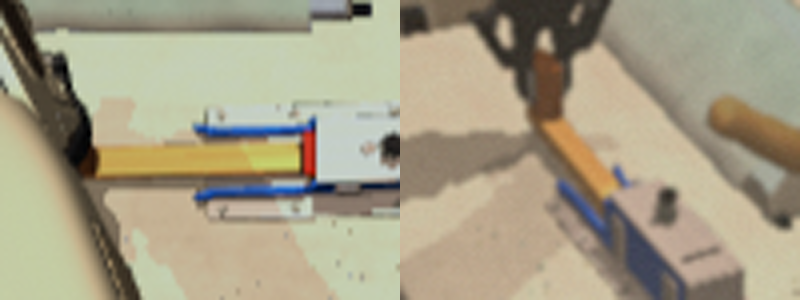

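Emit:
apply_moves:
  moves:
    - [[0, 2, 0.8, 0], [0, 2.5, 0.8, 0], [0, 2.5, 0.8, 0], [0, 2.5, 0.8, 0], [0, 2.5, 0.8, 0], [0, 2.5, 0.8, 0], [0, 2.5, 0.8, 0], [0, 2.5, 0.8, 0], [0, 2.5, 0.8, 0], [0, 2.5, 0.8, 0]]

```text
clock: 21.6
eef_pos: [0.5428, 0.2882, 0.0665]
tool_rot: [0.999, 0.023, 0.003, -0.044]
ft_force: [-3.9, 9.6, 5.5]
grip_width: 0.0238
```

```bash
python3 - <<'E'
from h import *
plan(541.5,290,57,2,10)
print(telemetry.get_obs()['ft_torque'])
E
```

```text
now [542.8 288.2  66.5] yaw 2.6 tilt z [ 0.004  0.089 -0.996] F [-3.9  9.6  5.5] w 23.8 t 21.6
[[-0.1, -0.2, 0.9, 0.1], [-0.1, -0.2, 0.9, 0.1], [-0.1, -0.2, 0.9, 0.1], [-0.1, -0.2, 0.9, 0.1], [-0.1, -0.2, 0.9, 0.1], [-0.1, -0.2, 0.9, 0.1], [-0.1, -0.2, 0.9, 0.1], [-0.1, -0.2, 0.9, 0.1], [-0.1, -0.2, 0.9, 0.1], [-0.1, -0.2, 0.9, 0.1]]
[ 1.05947341  0.95430924 -0.58100575]
```

Emit:
apply_moves:
  moves:
    - [[-0.3, 1.5, 2, 0], [-0.3, 1.5, 2, 0], [-0.3, 1.5, 2, 0], [-0.3, 2, 2, 0], [-0.3, 2.5, 2, 0], [-0.3, 3, 2, 0], [-0.3, 3, 2, 0], [-0.3, 3, 2, 0], [-0.3, 3, 2, 0], [-0.3, 3, 2, 0]]

```text
clock: 22.6
eef_pos: [0.5421, 0.2878, 0.0597]
tool_rot: [0.997, 0.027, 0.009, -0.066]
ft_force: [-3.8, 10.2, 7.2]
grip_width: 0.0234
```

```bash
python3 - <<'E'
from h import *
plan(541.5,290,57,2,10)
print(telemetry.get_obs()['ft_torque'])
E
```

```text
now [542.1 287.8  59.7] yaw 3.1 tilt z [ 0.014  0.132 -0.991] F [-3.8 10.2  7.2] w 23.4 t 22.6
[[-0.1, -0.2, 0.3, 0.1], [-0.1, -0.2, 0.3, 0.1], [-0.1, -0.2, 0.3, 0.1], [-0.1, -0.2, 0.3, 0.1], [-0.1, -0.2, 0.3, 0.1], [-0.1, -0.2, 0.3, 0.1], [-0.1, -0.2, 0.3, 0.1], [-0.1, -0.2, 0.3, 0.1], [-0.1, -0.2, 0.3, 0.1], [-0.1, -0.2, 0.3, 0.1]]
[ 1.32005566  0.90067149 -0.52638266]
```

Emit:
apply_moves:
  moves:
    - [[-0.3, 3, 0.5, 0], [-0.3, 4, 0.5, 0], [-0.3, 4.5, 0.5, 0], [-0.3, 4.5, 0.5, 0], [0, 4.5, 0.5, 0], [0, 4, 0.5, 0], [0, 2, 0, 0], [0, 1, 0, 0], [0, 0.5, 0, 0], [0, 0.5, 0, 0]]

```text
clock: 23.6
eef_pos: [0.5407, 0.2794, 0.0656]
tool_rot: [0.996, 0.032, 0.01, -0.085]
ft_force: [-1.5, 4.0, 0.9]
grip_width: 0.0231
```

```bash
python3 - <<'E'
from h import *
plan(541.5,290,57,2,10)
print(telemetry.get_obs()['ft_torque'])
c=grab('top','top7.png');d=grab('side','side7.png')
a=cv2.imread('pics/top7.png');b=cv2.imread('pics/side7.png')
A=cv2.resize(a[190:265,175:275],None,fx=4,fy=4,interpolation=cv2.INTER_CUBIC);B=cv2.resize(b[150:225,210:310],None,fx=4,fy=4,interpolation=cv2.INTER_CUBIC)
cv2.imwrite('pics/m7.png',np.hstack([A,B]))
E
```

```text
now [540.7 279.4  65.6] yaw 3.5 tilt z [ 0.015  0.17  -0.985] F [-1.5  4.   0.9] w 23.1 t 23.6
[[0.1, -1.1, 0.9, 0.2], [0.1, -1.1, 0.9, 0.2], [0.1, -1.1, 0.9, 0.2], [0.1, -1.1, 0.9, 0.2], [0.1, -1.1, 0.9, 0.2], [0.1, -1.1, 0.9, 0.2], [0.1, -1.1, 0.9, 0.2], [0.1, -1.1, 0.9, 0.2], [0.1, -1.1, 0.9, 0.2], [0.1, -1.1, 0.9, 0.2]]
[ 0.77096443  0.27262875 -0.11454478]
```

View pics/m7.png

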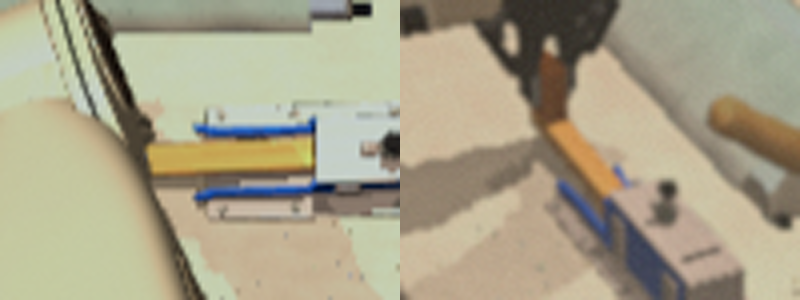

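Past the shoe: the bar's front is at about 154 mm and the knob has risen. Continuing gently.

Emit:
apply_moves:
  moves:
    - [[0, 1.5, -0.2, 0], [0, 2, -0.2, 0], [0, 2, -0.2, 0], [0, 2, -0.2, 0], [0, 2, -0.2, 0], [0, 2, -0.2, 0], [0, 2, -0.2, 0], [0, 1.5, 0, 0], [0, 1.5, 0, 0], [0, 1.5, 0, 0]]

```text
clock: 24.7
eef_pos: [0.5412, 0.2676, 0.0674]
tool_rot: [0.995, 0.033, 0.01, -0.092]
ft_force: [-2.4, 7.0, 4.1]
grip_width: 0.0231
```

```bash
python3 - <<'E'
from h import *
plan(541.5,290,57,2,10)
print(telemetry.get_obs()['ft_torque'])
E
```

```text
now [541.2 267.6  67.4] yaw 3.7 tilt z [ 0.014  0.184 -0.983] F [-2.4  7.   4.1] w 23.1 t 24.7
[[0.2, -2.2, 1.0, 0.2], [0.2, -2.2, 1.0, 0.2], [0.2, -2.2, 1.0, 0.2], [0.1, -2.2, 1.0, 0.2], [0.1, -2.2, 1.0, 0.2], [0.1, -2.2, 1.0, 0.2], [0.1, -2.2, 1.0, 0.2], [0.1, -2.2, 1.0, 0.2], [0.1, -2.2, 1.0, 0.2], [0.1, -2.2, 1.0, 0.2]]
[ 0.8416735   0.55323901 -0.30081964]
```

Emit:
apply_moves:
  moves:
    - [[0, 1.5, -0.5, 0], [0, 1.5, -0.5, 0], [0, 1.5, -0.4, 0], [0, 1.5, -0.4, 0], [0, 1.5, -0.4, 0], [0, 1.5, -0.3, 0], [0, 1.5, -0.3, 0], [0, 1.5, -0.3, 0], [0, 1.5, -0.3, 0], [0, 1.5, -0.3, 0]]

```text
clock: 25.7
eef_pos: [0.5413, 0.254, 0.0689]
tool_rot: [0.995, 0.034, 0.009, -0.095]
ft_force: [-1.6, 5.1, 1.2]
grip_width: 0.0233
```

```bash
python3 - <<'E'
from h import *
plan(541.5,290,57,2,10)
print(telemetry.get_obs()['ft_torque'])
E
```

```text
now [541.3 254.   68.9] yaw 3.7 tilt z [ 0.012  0.189 -0.982] F [-1.6  5.1  1.2] w 23.3 t 25.7
[[0.3, -3.6, 1.2, 0.2], [0.2, -3.6, 1.2, 0.2], [0.2, -3.6, 1.2, 0.2], [0.2, -3.6, 1.2, 0.2], [0.2, -3.6, 1.2, 0.2], [0.2, -3.6, 1.2, 0.2], [0.2, -3.6, 1.2, 0.2], [0.2, -3.6, 1.2, 0.2], [0.2, -3.6, 1.2, 0.2], [0.2, -3.6, 1.2, 0.2]]
[ 0.75006019  0.33934949 -0.16008142]
```

Emit:
apply_moves:
  moves:
    - [[0, 1.3, -0.3, 0], [0, 1.3, -0.3, 0], [0, 1.3, -0.3, 0], [0, 1.3, -0.3, 0], [0, 1.2, -0.3, 0], [0, 1.2, -0.2, 0], [0, 1.2, -0.2, 0], [0, 1, -0.2, 0], [0, 1, -0.2, 0], [0, 1, -0.2, 0]]

```text
clock: 26.7
eef_pos: [0.541, 0.2492, 0.0722]
tool_rot: [0.994, 0.035, 0.008, -0.104]
ft_force: [-1.7, 7.3, 2.8]
grip_width: 0.0231
```

```bash
python3 - <<'E'
from h import *
plan(541.5,290,57,2,10)
print(telemetry.get_obs()['ft_torque'])
E
```

```text
now [541.  249.2  72.2] yaw 3.9 tilt z [ 0.009  0.208 -0.978] F [-1.7  7.3  2.8] w 23.1 t 26.7
[[0.3, -4.1, 1.5, 0.2], [0.3, -4.1, 1.5, 0.2], [0.3, -4.1, 1.5, 0.2], [0.3, -4.1, 1.5, 0.2], [0.3, -4.1, 1.5, 0.2], [0.3, -4.1, 1.5, 0.2], [0.2, -4.1, 1.5, 0.2], [0.2, -4.1, 1.5, 0.2], [0.2, -4.1, 1.5, 0.2], [0.2, -4.1, 1.5, 0.2]]
[ 1.09317252  0.4311987  -0.2283794 ]
```

Resistance is climbing from about 4.5 N drag with motion slowing, so the stop is met near front x ≈ 182 mm. Pressing it in.

Emit:
apply_moves:
  moves:
    - [[0, 1.5, 0, 0], [0, 2, 0, 0], [0, 2.3, 0, 0], [0, 2.5, 0, 0], [0, 2.7, 0, 0], [0, 3, 0, 0], [0, 3, 0, 0], [0, 3, 0, 0], [0, 3, 0, 0], [0, 3, 0, 0]]

```text
clock: 27.7
eef_pos: [0.5402, 0.246, 0.0796]
tool_rot: [0.991, 0.04, 0.008, -0.129]
ft_force: [-5.0, 10.8, 7.0]
grip_width: 0.0235
```

```bash
python3 - <<'E'
from h import *
plan(541.5,290,57,2,10)
print(telemetry.get_obs()['ft_torque'])
E
```

```text
now [540.2 246.   79.6] yaw 4.4 tilt z [ 0.005  0.255 -0.967] F [-5.  10.8  7. ] w 23.5 t 27.7
[[0.5, -4.4, 2.3, 0.2], [0.4, -4.4, 2.3, 0.2], [0.4, -4.4, 2.3, 0.2], [0.4, -4.4, 2.3, 0.2], [0.4, -4.4, 2.3, 0.2], [0.4, -4.4, 2.3, 0.2], [0.4, -4.4, 2.3, 0.2], [0.3, -4.4, 2.3, 0.2], [0.3, -4.4, 2.3, 0.2], [0.3, -4.4, 2.3, 0.2]]
[ 1.57576709  1.02323085 -0.44012142]
```

Emit:
apply_moves:
  moves:
    - [[0, 2.5, 3, 0], [0, 2.5, 3, 0], [0, 2.5, 3, 0], [0, 3, 3, 0], [0, 3.5, 2, 0], [0, 4, 1, 0], [0, 4.5, 1, 0], [0, 4.5, 1, 0], [0, 4.5, 1, 0], [0, 4.5, 1, 0]]

```text
clock: 28.7
eef_pos: [0.5392, 0.2471, 0.0696]
tool_rot: [0.986, 0.047, 0.007, -0.162]
ft_force: [-5.3, 15.5, 9.1]
grip_width: 0.0232
```

```bash
python3 - <<'E'
from h import *
plan(541.5,290,57,2,10)
print(telemetry.get_obs()['ft_torque'])
E
```

```text
now [539.2 247.1  69.6] yaw 5.2 tilt z [-0.002  0.32  -0.947] F [-5.3 15.5  9.1] w 23.2 t 28.7
[[0.6, -4.3, 1.3, 0.3], [0.6, -4.3, 1.3, 0.3], [0.6, -4.3, 1.3, 0.3], [0.5, -4.3, 1.3, 0.3], [0.5, -4.3, 1.3, 0.3], [0.5, -4.3, 1.3, 0.3], [0.5, -4.3, 1.3, 0.3], [0.4, -4.3, 1.3, 0.3], [0.4, -4.3, 1.3, 0.3], [0.4, -4.3, 1.3, 0.3]]
[ 2.43425334  1.25816065 -0.54143232]
```

Emit:
apply_moves:
  moves:
    - [[0, 4.5, 0, 0], [0, 4.5, 0, 0], [0, 4.8, 0, 0], [0, 4.8, 0, 0], [0, 4.8, 0, 0], [0, 4.8, 0, 0], [0, 4.8, 0, 0], [0, 4.8, 0, 0], [0, 4.8, 0, 0], [0, 4.8, 0, 0]]

```text
clock: 29.7
eef_pos: [0.5359, 0.2437, 0.0767]
tool_rot: [0.977, 0.058, 0.002, -0.207]
ft_force: [-3.6, 14.3, 7.8]
grip_width: 0.0237
```

```bash
python3 - <<'E'
from h import *
plan(541.5,290,57,2,10)
o=telemetry.get_obs();print(o['ft_torque'],o['joint_pos'].round(2))
c=grab('top','top8.png');d=grab('side','side8.png')
a=cv2.imread('pics/top8.png');b=cv2.imread('pics/side8.png')
A=cv2.resize(a[190:265,175:275],None,fx=4,fy=4,interpolation=cv2.INTER_CUBIC);B=cv2.resize(b[150:225,210:310],None,fx=4,fy=4,interpolation=cv2.INTER_CUBIC)
cv2.imwrite('pics/m8.png',np.hstack([A,B]))
E
```

```text
now [535.9 243.7  76.7] yaw 6.4 tilt z [-0.019  0.405 -0.914] F [-3.6 14.3  7.8] w 23.7 t 29.7
[[1.1, -4.5, 2.0, 0.4], [1.0, -4.5, 2.0, 0.4], [1.0, -4.6, 2.0, 0.4], [1.0, -4.6, 2.0, 0.4], [0.9, -4.6, 2.0, 0.4], [0.9, -4.6, 2.0, 0.4], [0.9, -4.6, 2.0, 0.4], [0.8, -4.6, 2.0, 0.4], [0.8, -4.6, 2.0, 0.4], [0.8, -4.6, 2.0, 0.4]]
[ 2.35633027  0.99155534 -0.33476704] [ 0.23  0.5  -0.17  0.83  0.41  1.7 ]
```

View pics/m8.png

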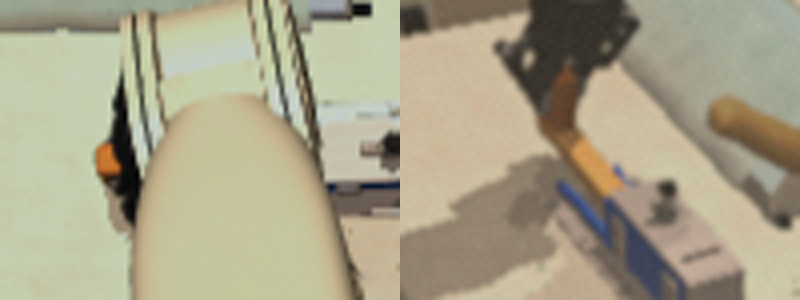

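Emit:
apply_moves:
  moves:
    - [[0, 4.5, -0.5, 0], [0, 5, -0.8, 0], [0, 5.3, -0.8, 0], [0, 5.5, -0.8, 0], [0, 5.5, -0.8, 0], [0, 5.5, -0.8, 0], [0, 5.5, -0.8, 0], [0, 5.5, -0.8, 0], [0, 5.5, -0.8, 0], [0, 5.5, -0.8, 0]]

```text
clock: 30.8
eef_pos: [0.532, 0.2375, 0.089]
tool_rot: [0.963, 0.071, -0.003, -0.259]
ft_force: [-5.4, 17.6, 11.6]
grip_width: 0.0234
```

```bash
python3 - <<'E'
from h import *
plan(541.5,290,57,2,10)
o=telemetry.get_obs();print(o['ft_torque'],o['joint_pos'].round(2))
E
```

```text
now [532.  237.5  89. ] yaw 7.9 tilt z [-0.043  0.498 -0.866] F [-5.4 17.6 11.6] w 23.4 t 30.8
[[1.7, -5.1, 3.2, 0.6], [1.6, -5.1, 3.2, 0.6], [1.6, -5.1, 3.2, 0.6], [1.5, -5.1, 3.2, 0.6], [1.5, -5.1, 3.2, 0.6], [1.4, -5.1, 3.2, 0.6], [1.4, -5.2, 3.2, 0.6], [1.3, -5.2, 3.2, 0.6], [1.2, -5.2, 3.2, 0.6], [1.2, -5.2, 3.2, 0.6]]
[ 2.7870065   1.10250371 -0.26878649] [ 0.17  0.5  -0.17  0.85  0.52  1.61]
```

```bash
cat >> h.py <<'E'
from scipy.spatial.transform import Rotation as R
def tool(dx,dy,dz):
    o=telemetry.get_obs(); M=R.from_quat(o['tool_rot']).as_matrix(); return (M.T@[dx,dy,dz]).round(1)
E
python3 - <<'E'
from h import *
print(tool(-6,100,0),tool(0,0,10),tool(10,0,0))
E
```

```text
[  7.8 -86.4  50.1] [ 0.3 -5.  -8.7] [ 9.9  1.3 -0.4]
```

Emit:
apply_moves:
  moves:
    - [[0.2, -2, 1, 0], [0.3, -4, 2, 0], [0.5, -6, 3, 0], [0.6, -8, 4, 0], [0.8, -9, 5, 0], [0.8, -9, 5, 0], [0.8, -9, 5, 0], [0.8, -9, 5, 0], [0.8, -9, 5, 0], [0.8, -9, 5, 0]]

```text
clock: 31.8
eef_pos: [0.5266, 0.3225, 0.0878]
tool_rot: [0.965, 0.068, -0.004, -0.252]
ft_force: [1.1, 0.5, 0.5]
grip_width: 0.0236
```

```bash
python3 - <<'E'
from h import *
plan(541.5,290,57,2,1)
print(tool(-6,100,0),tool(0,0,10),tool(10,0,0))
c=grab('top','top9.png');d=grab('side','side9.png')
a=cv2.imread('pics/top9.png');b=cv2.imread('pics/side9.png')
A=cv2.resize(a[190:265,175:275],None,fx=4,fy=4,interpolation=cv2.INTER_CUBIC);B=cv2.resize(b[150:225,210:310],None,fx=4,fy=4,interpolation=cv2.INTER_CUBIC)
cv2.imwrite('pics/m9.png',np.hstack([A,B]))
E
```

```text
now [526.6 322.5  87.8] yaw 7.7 tilt z [-0.041  0.486 -0.873] F [1.1 0.5 0.5] w 23.6 t 31.8
[[10.5, 34.2, 30.8, 5.7]]
[  7.4 -87.1  48.9] [ 0.3 -4.9 -8.7] [ 9.9  1.3 -0.4]
```

View pics/m9.png

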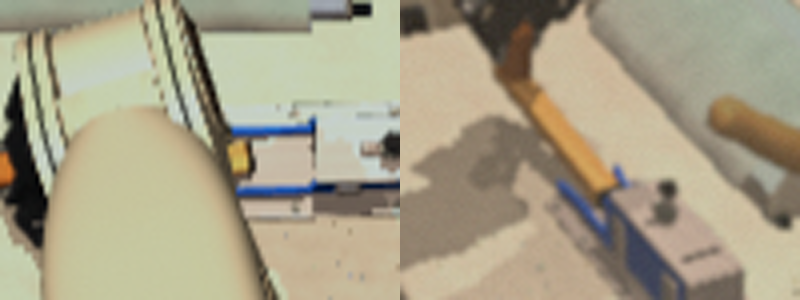

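Emit:
apply_moves:
  moves:
    - [[0.8, -10, 3, 0], [0.8, -10, 3, 0], [0.8, -10, 3, 0], [0.8, -10, 2, 0], [0.8, -10, 2, 0], [0, -5, -2, 0], [-5, -4, -4, 0], [-10, -3, -4, 0], [-12, -2, 0, 0], [-12, -2, 0, 0]]

```text
clock: 32.9
eef_pos: [0.48, 0.3818, 0.119]
tool_rot: [0.965, 0.069, -0.005, -0.253]
ft_force: [0.1, -0.8, -1.2]
grip_width: 0.0234
```

```bash
python3 - <<'E'
from h import *
p=telemetry.get_obs()['eef_pos']*1000
plan(541.5,290,57,2,1)
print(tool(440-p[0],330-p[1],0),tool(0,0,10))
c=grab('top','top10.png');d=grab('side','side10.png')
a=cv2.imread('pics/top10.png');b=cv2.imread('pics/side10.png')
A=cv2.resize(a[190:300,140:240],None,fx=4,fy=4,interpolation=cv2.INTER_CUBIC);B=cv2.resize(b[130:240,180:280],None,fx=4,fy=4,interpolation=cv2.INTER_CUBIC)
cv2.imwrite('pics/m10.png',np.hstack([A,B]))
c0=np.load('pics/top.npz'); print('tape',rect(c,(130,265,170,300),lambda r,g,b:(r>150)&(g>120)&(b<150)&(r-b>60),.019), 'edge',ray(c,200,292,0))
E
```

```text
now [480.  381.8 119. ] yaw 7.7 tilt z [-0.044  0.488 -0.872] F [ 0.1 -0.8 -1.2] w 23.4 t 32.9
[[48.6, 99.2, 62.0, 5.7]]
[-46.6  39.4 -23.5] [ 0.3 -4.9 -8.7]
tape [377.7 424.5  70.8  64.    5.1] edge [0.35263833 0.26946122 0.        ]
```

Emit:
apply_moves:
  moves:
    - [[-4, 4, -1, 0], [-7, 6, -3, 0], [-8, 7, -4, 0], [-8, 7, -4, 0], [-8, 7, -4, 0], [-7, 7, 2, 0], [-5, 5, 4, 0], [-1, 3, 5, 0], [0, 2, 3, 0], [0, 0, 0, 0]]

```text
clock: 34.0
eef_pos: [0.4346, 0.3265, 0.094]
tool_rot: [0.965, 0.067, -0.005, -0.253]
ft_force: [0.1, -1.1, -0.8]
grip_width: 0.0231
```

```bash
python3 - <<'E'
from h import *
plan(440,330,57,2,1)
print(tool(0,0,-10))
c=grab('top','top11.png');d=grab('side','side11.png')
Y=lambda r,g,b:(r>150)&(g>110)&(b<120)&(r-b>60)&(g>.62*r)
print('strip',rect(c,(190,240,260,285),Y,.05))
# side: outline of strip in px
im=d['color'].astype(int); m=Y(im[...,0],im[...,1],im[...,2]).astype(np.uint8); n,l,s,ce=cv2.connectedComponentsWithStats(m)
for k in np.argsort(-s[1:,4])[:5]+1:
    ys,xs=np.where(l==k); print(s[k],ce[k].round(1),cv2.boxPoints(cv2.minAreaRect(np.c_[xs,ys].astype(np.float32))).round(0).tolist())
print(proj(d,[.446,.15,.02]),proj(d,[.44,.31,.02]),proj(d,[.44,.31,.06]))
E
```

```text
now [434.6 326.5  94. ] yaw 7.6 tilt z [-0.043  0.487 -0.872] F [ 0.1 -1.1 -0.8] w 23.1 t 34.0
[[5.8, -2.7, 37.0, 5.6]]
[-0.2  4.9  8.7]
strip [454.1 169.9  23.4  16.8   7.9]
[ 336  318  205  102 7970] [415.9 376.3] [[336.0, 419.0], [336.0, 318.0], [540.0, 318.0], [540.0, 419.0]]
[342 245  44  27 662] [363.6 258.1] [[341.0, 255.0], [378.0, 241.0], [385.0, 261.0], [348.0, 275.0]]
[536 201  17  21 196] [544.8 212.4] [[535.0, 220.0], [546.0, 201.0], [555.0, 206.0], [545.0, 225.0]]
[218 173  21  29 181] [227.1 189.2] [[214.0, 176.0], [218.0, 173.0], [239.0, 200.0], [234.0, 203.0]]
[183 170  19  10 113] [192.  174.3] [[183.0, 170.0], [201.0, 170.0], [201.0, 179.0], [183.0, 179.0]]
[235.29299324 206.15155707] [218.2003143  184.04194173] [217.2770545  174.34597685]
```

Emit:
apply_moves:
  moves:
    - [[0, 1.5, 2.6, 0], [0, 1.5, 2.6, 0], [0, 1.5, 2.6, 0], [0, 1.5, 2.6, 0], [0, 1.5, 2.6, 0], [0, 1.5, 2.6, 0], [0, 1.5, 2.6, 0], [0, 1.5, 2.6, 0], [0, 1.5, 2.6, 0], [0, 1.5, 2.6, 0]]

```text
clock: 35.1
eef_pos: [0.4394, 0.3311, 0.0672]
tool_rot: [0.964, 0.07, -0.0, -0.257]
ft_force: [-1.1, 2.6, 3.8]
grip_width: 0.0233
```

```bash
python3 - <<'E'
from h import *
plan(440,330,57,2,1)
print(tool(0,0,-10))
E
```

```text
now [439.4 331.1  67.2] yaw 7.8 tilt z [-0.037  0.495 -0.868] F [-1.1  2.6  3.8] w 23.3 t 35.1
[[0.4, 1.2, 10.2, 5.8]]
[-0.4  5.   8.7]
```

Emit:
apply_moves:
  moves:
    - [[0, 1.5, 2.6, 0], [0, 1.5, 2.6, 0], [0, 1.5, 2.6, 0], [0, 1.5, 2.6, 0], [0, 1.5, 2.6, 0], [0, 1.5, 2.6, 0], [0, 1.5, 2.6, 0], [0, 1.5, 2.6, 0], [0, 1.5, 2.6, 0], [0, 1, 1.7, 0]]

```text
clock: 36.1
eef_pos: [0.4416, 0.3318, 0.0495]
tool_rot: [0.962, 0.067, 0.001, -0.266]
ft_force: [-3.0, -2.3, 11.4]
grip_width: 0.0236
```

```bash
python3 - <<'E'
from h import *
plan(440,330,57,2,1)
print(tool(0,0,-10))
E
```

```text
now [441.6 331.8  49.5] yaw 7.4 tilt z [-0.034  0.511 -0.859] F [-3.  -2.3 11.4] w 23.6 t 36.1
[[-1.8, 1.5, -7.5, 5.4]]
[-0.4  5.1  8.6]
```

Emit:
apply_moves:
  moves:
    - [[0, 0, 0, 0], [0, 0, 0, 0], [0, 0, 0, 0], [0, 0, 0, 0], [0, 0, 0, 0], [0, 0, 0, 0], [0, 0, -4, 0], [0, 0, -10, 0], [0, 0, -20, 0], [0, 0, -25, 0]]
  hand: 0.3

```text
clock: 37.1
eef_pos: [0.439, 0.2977, 0.0957]
tool_rot: [0.963, 0.066, -0.005, -0.261]
ft_force: [0.6, 0.8, -0.8]
grip_width: 0.0552
```

Emit:
apply_moves:
  moves:
    - [[0, -5, -25, 0], [0, -10, -20, 0], [0, -15, -25, 0], [0, -15, -25, 0], [0, -15, -25, 0], [0, -15, -20, 0], [0, -10, -10, 0], [0, 0, 0, 0], [0, 0, 0, 0], [0, 0, 0, 0]]

```text
clock: 38.1
eef_pos: [0.4354, 0.2896, 0.2848]
tool_rot: [0.963, 0.065, 0.001, -0.262]
ft_force: [0.4, -0.2, -0.5]
grip_width: 0.0557
```

```bash
python3 - <<'E'
from h import *
plan(440,330,57,2,1)
print(telemetry.get_obs()['joint_pos'].round(2))
c=grab('top','top12.png');d=grab('side','side12.png'); c0=cv2.imread('pics/top0.png')
Y=lambda r,g,b:(r>170)&(g>140)&(b<130)
print('strip',rect(c,(180,235,265,290),Y,.02))
print('handle',rect(c,(165,245,210,290),lambda r,g,b:(r>140)&(g<140)&(b<90),.075))
blue=lambda r,g,b:(b>120)&(r<100)&(b>r+50)
print('railL',rect(c,(220,215,254,226),blue,.016)); print('railR',rect(c,(220,232,254,243),blue,.016))
red=lambda r,g,b:(r>150)&(g<90)&(b<90)
for b in [(225,205,305,250),(410,238,442,268)]:
    try: print('red',rect(c,b,red,.044))
    except Exception as e: print(b,'none')
T=lambda r,g,b:(r>150)&(g>120)&(b<150)&(r-b>60)
i0={'color':c0[:,:,::-1],**{k:c[k] for k in('fovy','cx','cy','camera_from_world')}}
for im in(i0,c): print('tape',rect(im,(130,265,170,300),T,.019),'marker',rect(im,(370,272,425,290),lambda r,g,b:(b>r+20),.01),'tub',rect(im,(270,135,336,195),lambda r,g,b:(g>r+30)&(g>b+20),.07))
E
```

```text
now [435.4 289.6 284.8] yaw 7.2 tilt z [-0.033  0.506 -0.862] F [ 0.4 -0.2 -0.5] w 55.7 t 38.1
[[9.6, -39.5, 227.8, 5.2]]
[ 0.31  0.15 -0.12  1.16  0.51  1.79]
strip [378.7 160.3  40.4   4.2  32.1]
handle [438.8 349.2  16.1   4.8  27.9]
railL [570.8 146.1  79.8  10.8  96.7]
railR [523.2 139.6  68.1   9.1  95.4]
(225, 205, 305, 250) none
red [ 479.5 -429.8   58.2   32.7  140. ]
tape [378.4 420.6  71.7  70.8  90.4] marker [ 394.1 -347.3  130.8   12.2   88.4] tub [750.8 -47.9 153.2 118.9  94. ]
tape [378.1 420.8  71.3  70.5  93.1] marker [ 394.1 -347.3  130.8   12.2   88.4] tub [750.9 -47.9 153.2 118.8  94. ]
```

```bash
python3 - <<'E'
from h import *
print(tool(-10,-40,5))
E
```

```text
[-14.7  30.4 -24.2]
```

Emit:
apply_moves:
  moves:
    - [[-7, 15, -12, 0], [-14, 29, -24, 0], [-14, 29, -24, 0], [-14, 29, -24, 0], [-14, 29, -24, 0], [-14, 29, -24, 0], [-14, 29, -24, 0], [-14, 29, -24, 0], [-7, 15, -12, 0], [0, 0, 0, 0]]

```text
clock: 39.2
eef_pos: [0.3542, -0.0312, 0.3207]
tool_rot: [0.962, 0.065, -0.009, -0.264]
ft_force: [0.2, 0.6, 0.0]
grip_width: 0.0554
```

```bash
python3 - <<'E'
from h import *
plan(440,330,57,2,1)
c=grab('top','top13.png');d=grab('side','side13.png')
Y=lambda r,g,b:(r>170)&(g>140)&(b<130)
print('strip',rect(c,(180,235,265,290),Y,.02))
print('handle',rect(c,(165,245,210,290),lambda r,g,b:(r>140)&(g<140)&(b<90),.075))
blue=lambda r,g,b:(b>120)&(r<100)&(b>r+50)
print('railL',rect(c,(220,215,254,226),blue,.016)); print('railR',rect(c,(220,232,254,243),blue,.016))
red=lambda r,g,b:(r>150)&(g<90)&(b<90)
for nm,C in(('top',c),('side',d)):
    im=C['color'].astype(int); m=red(*[im[...,i] for i in range(3)]).astype(np.uint8); n,l,s,ce=cv2.connectedComponentsWithStats(m)
    print(nm,[(ce[k].round(0).tolist(),int(s[k,4])) for k in range(1,n) if s[k,4]>8])
print('end px',proj(c,[.555,-.038,.03]))
# knob tip in side view: dark px near knob, loaded vs start
for f in('side0.png','side13.png'):
    g=cv2.imread('pics/'+f,0)[190:212,258:285]; ys,xs=np.where(g<70); print(f,ys.min()+190 if len(ys) else None,xs.mean()+258 if len(xs) else None,len(ys))
E
```

```text
now [354.2 -31.2 320.7] yaw 7.4 tilt z [-0.052  0.507 -0.861] F [0.2 0.6 0. ] w 55.4 t 39.2
[[131.8, -347.0, 263.7, 5.4]]
strip [457.7 236.3 155.6  24.3  97.8]
handle [443.5 332.4  37.1  23.1  97.4]
railL [571.9 154.3  95.3  11.   94. ]
railR [522.5 153.1  95.    9.3  94.5]
top [([235.0, 126.0], 162), ([430.0, 248.0], 91)]
side [([338.0, 162.0], 22), ([145.0, 210.0], 55), ([121.0, 218.0], 52), ([333.0, 319.0], 241)]
end px [299.47176981 226.86637701]
side0.png 198 270.8333333333333 18
side13.png 196 270.93333333333334 15
```

```bash
python3 - <<'E'
from h import *
a=cv2.imread('pics/side0.png').astype(int);b=cv2.imread('pics/side13.png').astype(int)
print(np.abs(a-b)[300:345,310:355].max(), np.abs(a-b)[180:235,310:385].mean())
print(workorder.job_done())
E
```

```text
10 2.6218181818181816
the job is handed in; nothing more can be done
None
```

The job is handed in at about 39 s. The bar was fed to the depth stop, pressed, and left there. The stick lies flat on the worktop, 20 mm or so clear of the slicer's base plate.

**Loading and pressing**
- I took the bar nearest the base and laid it lengthwise between the rails. I let go of it there and pushed it only with the stick's nose after that.
- The bar went under the shoe and then slid with about 4–5 N of drag. The stop was felt with the bar's front at roughly x = 178–182 mm.
- I pressed for about 3 s. The wrist read 14–18 N along the feed. Taking off nose friction and shoe drag, I estimate 6–9 N on the stop and about 14 N on the bar. The highest reading was 17.6 N, below the 20 N limit. Forces were read only once a second.

**Last checks**
- **Stick:** its strip and handle show the same size and shape from above as when it lay flat at the start, so it is flat.
- **Bar:** it cannot be seen inside the tunnel. The presser's knob stands about 2 pixels (roughly 8 mm) higher than at the start, so the bar is still under the shoe.
- **Bystanders:** tape, marker and tub are within 0.5 mm of where they started. The other bar looks unchanged in the side picture.
- **Robot:** it touches nothing.

**What went less well**
- The wrist gave way under the push, and the tool ended up tilted about 30°. The stick pitched a little in the grip, with its nose on the channel floor.
- The force on the stop is an estimate and was probably slightly under the 10 N asked.
- I ran out of picture views before the end, so the final checks were measured from images and not looked at.

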